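# Fan the coasters and nest the jigger on the bar trolley

## Task

Get the bar trolley ready: shingle the three slate coasters in a straight fan along the oak tray, the widest flat on the tray just clear of the brass rail, then the middle one, then the narrowest, all lengthwise along the tray's centre line, each lying on the far end of the one before and overlapping it by about a third of its length, its other end down on the tray. Then stand the copper-coloured tumbler on the middle of the round cork mat and, last, stand the jigger upright inside the tumbler. Leave the white salt bowl where it is.

Things in the scene. Friction and masses are not known exactly. Their poses are not given: they have to be found in the camera images.
- coaster_wide: flat rectangular dark slate coaster, 100 mm long (its x), 64 mm wide (its y), 10 mm thick, about 165 g, lying flat on the table; origin at the centre of its underside, z up. The widest of three; goes first, nearest the brass rail
- coaster_middle: flat rectangular dark slate coaster, 100 mm long (its x), 48 mm wide (its y), 10 mm thick, about 125 g, lying flat on the table; origin at the centre of its underside, z up. The middle one; goes second
- coaster_narrow: flat rectangular dark slate coaster, 100 mm long (its x), 32 mm wide (its y), 10 mm thick, about 85 g, lying flat on the table; origin at the centre of its underside, z up. The narrowest; goes third
- tumbler: small copper-coloured steel cup standing open side up, 46 mm tall, outside diameter 60 mm at the foot and 64 mm at the rim, wall 4 mm, floor 5 mm thick, about 150 g; origin at the centre of its underside, z up
- jigger: steel hourglass-shaped bar measure standing upright, 80 mm tall, about 100 g: foot 40 mm across, waist 18 mm across at 35 mm height, straight upper cup 36 mm across from 48 to 80 mm height; origin at the centre of its underside, z up
- tray: fixed flat light-oak tray, 300 mm long (its x), 100 mm wide (its y), 12 mm thick, no edge along its long sides; a brass rail stands across one short end (which end varies) and an 8 mm high oak lip, 12 mm thick, across the other, both centred 143 mm from the tray's middle; origin at the centre of its underside, so its top is at 12 mm
- brass_rail: fixed brass rail across one end of the tray: a round bar 10 mm thick and 102 mm long on two posts, its top 27 mm above the tray; origin at its middle, at the level of the tray's top (12 mm above the table); its y runs across the tray
- cork_mat: fixed round cork mat, 90 mm across, 4 mm thick; origin at the centre of its underside
- salt_bowl: small round white ceramic salt bowl, 60 mm across, 32 mm tall, standing among the things; a bystander to be left where it is; origin at the centre of its underside
Things that resemble listed ones, but are neither listed nor needed, are in the scene too. Leave any red look-alike of the coaster_narrow alone.

How it is judged:
By the outcome, as a careful person would: the job done as asked, in the order asked, and still so for the second after the job is handed in, with the robot touching nothing.
It also fails if it takes over 118 s, if anything falls off the work surface, if the arm or the gripper's body presses on something with over 40 N, if the wrist force passes 120 N, or if a joint passes its speed limit or range.

## Robot

A 6-joint arm with a two-finger parallel gripper is mounted at the origin on the work surface. World frame = base frame: x ahead of the robot, y to its left, z up, the work surface at z = 0. Lengths are in m, angles in degrees, forces in N, time in s.
With the tool pointing down it reaches from about 0.4 to 0.825 m from the base axis. Payload 7 kg.
Tool frame: the origin (TCP) lies midway between the tips of the shut fingers; the grasp point (between the pads) lies hold_point_z behind it (hold_point_z is the distance from the TCP to the grasp point, in m); z points along the fingers, y is the line along which they close (so a half turn about z gives the same grasp; the last joint's range is limited). The gripper opens to 88 mm and grips with 3 to 60 N. Pads are 19 mm wide; open, the fingers measure 130 mm over their backs; the gripper's body (78 mm by 193 mm) begins 47 mm behind the grasp point.
Start: joints at [83.887, 20.546, 0.682, 0, -70.136, -16.507], TCP at [0.26, 0.623, 0.227] pointing down, gripper open.
Joint ranges: [-176.03, 176.03], [-82.01, 121.73], [-58.28, 71.71], [-173.87, 95.51], [-174.79, -0.11], [-173.66, 173.66]. Speed limits (degrees/s): [136.94, 136.94, 172.46, 180, 180, 180].

## Interface

Orientations are given as [roll, pitch, yaw] about the fixed x, y, z axes, in that order (R = Rz(yaw) Ry(pitch) Rx(roll)).
In Python, from plant import * gives the robot as it stands.
- The arm moves only by the tool step_arm, never from a script. Its argument "steps" is a list that holds one entry, the list of rows, each a list of 6 numbers: the shift along the tool's x, y, z scaled (see below), then the turn, a rotation vector about the tool's x, y, z scaled (see below). In form: [[[tx, ty, tz, wx, wy, wz], ...]]. A call has 1 to 20 rows; each row is the pose to reach, as a shift and turn from the pose commanded when the call began, along the tool's axes at that moment; what a row does not reach only later rows make up. The controller multiplies each number of a shift by 100 mm and each number of a turn by 0.5 rad. A row lasts 1/10 s, in which the tool goes at most 50 mm and 8.59 degrees, less where a joint would pass 70% of its speed; a pose out of reach is approached as far as the arm can. A call with a number of a shift or a turn outside -1 to 1 is refused whole. A call with a gripper value outside its range is refused whole. "jaw" is the closure in counts, from 0 (fully open) to 255 (shut), set as the call begins (left out, the last holds). The fingers move at their own pace and stop on an object; the grip force is fixed at half the most. Time passes only in rows, so rows that repeat a pose let the fingers close. It gives the time, the measured TCP pose, the force, the opening and the grip force at its end, in the units of the state.
- get_obs(): the state, without advancing time (a new reading comes with each control period).
- snapshot(name): name is "side" or "top"; returns (picture, depth): 420x560x3 uint8, red, green, blue; 420x560 float32, m along the optical axis (not along the pixel's ray), 0 where there is no reading.
- calibration(name): a dict with "mtx" (3x3 intrinsics, pixels), "rvec" (rotation vector, rad) and "tvec" (3), from world to camera coordinates, as OpenCV has them. Camera axes: x right, y down, z forward; pixel columns grow to the right and rows downward; lengths in m; the calibration is good to about 2 mm. A picture is of the moment at which its call begins. calibration takes no time and is no camera call.
- close_job(): hands the job in; it is judged then, once.
The state is a dict: "clock": time; "joint_pos": joint angles; "qvel": joint speeds; "tau": joint torques, N m; "tool_pos": TCP position; "orientation": TCP orientation; "force": force on the tool from outside, world axes, zero at the start; "moment": the same for the moment, N m; "opening": finger opening in m; "gripper_force": force on a finger pad.
Only numpy, scipy, OpenCV 4.12 (cv2) and the standard library are available. Lean on these libraries where they do the work, as an engineer would, in place of code of your own. Each camera call takes 0.05 s, during which the arm holds its last target. There are 200 camera calls.

## Working session

There is one attempt and no reset: what is moved stays moved. The work goes in short steps, Python scripts to look and compute and a tool call to move; the robot and the scene stay as the last step left them, time stands still between calls to the robot, and variables do not carry over. Pictures are saved under pics/ and viewed, at most 15 in all, crops included, and the job is handed in when it is done.

Besides the shell and the picture viewer there is one more tool, called after "Emit:" as name([rows], argument=value, ...), one row to a line, values as JSON. step_arm: Moves the arm, as the interface text tells. Its arguments: {"type":"object","properties":{"steps":{"type":"array","items":{"type":"array","items":{"type":"array","items":{"type":"number","minimum":-1,"maximum":1}}}},"jaw":{"type":"number"}},"required":["steps"]}

```bash
ls; mkdir -p pics; python3 - <<'E'
from plant import *
import cv2,numpy as np
print(get_obs())
for n in("top","side"):
    p,d=snapshot(n); cv2.imwrite(f"pics/{n}0.png",p[:,:,::-1]); np.save(f"{n}0.npy",d)
    c=calibration(n); R=cv2.Rodrigues(np.array(c["rvec"]))[0]; print(n,c["mtx"],-R.T@np.array(c["tvec"]).ravel(),R)
E
```

```text
pics
{'clock': 0.0, 'joint_pos': array([ 8.38860115e+01,  2.05919668e+01,  6.33328631e-01, -2.10391915e-02,
       -7.01339207e+01, -1.65055365e+01]), 'qvel': array([ 0.03113127, -0.06791591, -0.06227851, -0.04955202, -0.02608327,
        0.029487  ]), 'tau': array([-1.04899147e-03, -5.82726359e+01,  2.93049645e+01,  6.99740946e+00,
        6.91365130e-03, -1.60767645e-04]), 'tool_pos': array([0.25945825, 0.62261748, 0.2256104 ]), 'orientation': array([ 1.79905636e+02, -7.33638736e-03, -2.26266845e+01]), 'force': array([ 0.27037437, -0.59691369,  0.44937209]), 'moment': array([0.02193423, 0.02190799, 0.01045276]), 'gripper_force': 0.0, 'opening': 0.0877507557923932}
top [[521.26989044   0.         279.82325867]
 [  0.         521.26989044 197.64655068]
 [  0.           0.           1.        ]] [ 0.32440417 -0.01561267  1.36896935] [[ 0.00533369 -0.99994229 -0.00932554]
 [-0.98424746 -0.0036015  -0.17675962]
 [ 0.17671583  0.01012142 -0.98420987]]
side [[499.33079697   0.         284.53454089]
 [  0.         499.33079697 201.88651265]
 [  0.           0.           1.        ]] [ 0.36213146 -0.85768867  0.71621421] [[ 0.97006211 -0.24273779  0.00760709]
 [-0.14240551 -0.59391522 -0.79182408]
 [ 0.1967236   0.76703525 -0.61070185]]
```

View pics/top0.png

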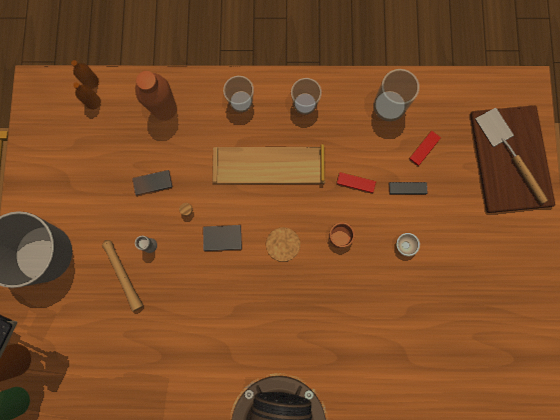

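View pics/side0.png

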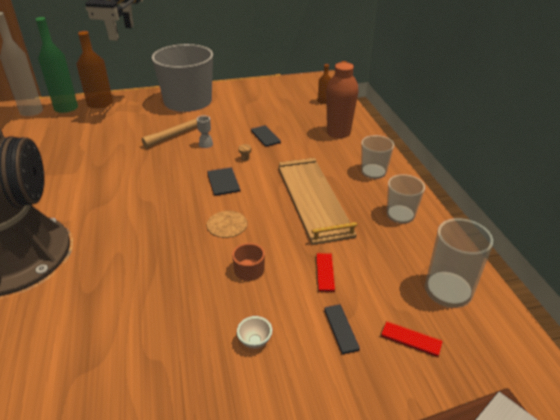

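Top view: dark coasters are at (222,238) wide, (153,183) middle and (408,188) narrow. The red look-alikes are at (356,183) and (425,148), and I'll leave those alone. The tray is at (268,165) with its rail at the right end. The mat is at (283,245), tumbler (341,236), jigger (145,243) and bowl (407,245).

```bash
cat > h.py <<'E'
from plant import *
import plant,cv2,numpy as np
from scipy.spatial.transform import Rotation as Ro
def ray(n,uv,z):
    c=calibration(n);R=cv2.Rodrigues(np.array(c["rvec"]))[0];t=np.array(c["tvec"]).ravel()
    o=-R.T@t; d=R.T@np.linalg.solve(np.array(c["mtx"]),[*uv,1.]); return (o+d*(z-o[2])/d[2])
def rect(n,cnt,z):
    P=np.array([ray(n,p[0],z)[:2] for p in cnt],np.float32)*1000
    (c,s,a)=cv2.minAreaRect(P)
    if s[0]<s[1]: s=s[::-1];a+=90   # a = direction of long axis, deg, world
    return np.round(c,1),np.round(s,1),round((a+90)%180-90,1)
def go(x,y,z,yaw,pitch=0,cur=None):
    """shift (units 100mm) & turn (units .5 rad) in tool axes from present; pitch: extra turn about tool y, deg"""
    o=get_obs();R0=Ro.from_euler('xyz',o["orientation"],degrees=True)
    R1=Ro.from_euler('xyz',[180,0,yaw],degrees=True)*Ro.from_euler('y',pitch,degrees=True)
    print("t",np.round(R0.inv().apply(np.array([x,y,z])-o["tool_pos"])/.1,3),"w",np.round((R0.inv()*R1).as_rotvec()/.5,3), "at",np.round(o["tool_pos"],4),np.round(o["orientation"],1),o["clock"])
E
python3 - <<'E'
from h import *
print([k for k in dir(plant) if not k.startswith('__')], getattr(plant,'hold_point_z',None))
p=cv2.imread("pics/top0.png");s=cv2.imread("pics/side0.png")
for n,im in(("top",p),("side",s)):
    hsv=cv2.cvtColor(im,cv2.COLOR_BGR2HSV)
    m=((hsv[...,1]<90)&(hsv[...,2]<85)).astype(np.uint8)
    if n=="top": m[:, :100]=0; m[300:]=0; m[:75]=0
    cs,_=cv2.findContours(m,cv2.RETR_EXTERNAL,cv2.CHAIN_APPROX_NONE)
    for c in cs:
        if 100<cv2.contourArea(c)<1500: print(n,"dark",cv2.boundingRect(c),rect(n,c,.010))
for n,(u,v),z,what in[("top",(283,245),.004,"mat"),("top",(341,236),.046,"tumb"),("top",(407.5,245),.032,"bowl"),("top",(143,242),.08,"jig"),("side",(227,224),.004,"mat"),("side",(249,255),.046,"tumb"),("side",(204,121),.08,"jig")]:
    print(what,n,np.round(ray(n,(u,v),z),4))
crop=cv2.resize(p[140:270,120:430],None,fx=2.55,fy=2.55,interpolation=cv2.INTER_CUBIC);cv2.imwrite("pics/crop1.png",crop)
E
```

```text
['PlanningError', 'calibration', 'close_job', 'get_obs', 'hold_point_z', 'snapshot'] 0.0188
top dark (389, 182, 38, 12) (array([ 597. , -340.5]), array([98.1, 29.8]), -89.8)
top dark (142, 171, 30, 20) (array([611.2, 327.2]), array([72.7, 47.4]), -75.4)
side dark (325, 305, 34, 48) (array([ 597.7, -343.2]), array([99.4, 30.7]), -89.6)
side dark (208, 169, 31, 26) (array([463.2, 146.5]), array([100.3,  60.3]), -87.3)
side dark (252, 127, 28, 19) (array([609.3, 336.8]), array([99.4, 44.3]), -76.3)
mat top [ 0.4436 -0.0106  0.004 ]
tumb top [ 0.4635 -0.1581  0.046 ]
bowl top [ 0.4426 -0.3292  0.032 ]
jig top [0.4428 0.3365 0.08  ]
mat side [ 0.4487 -0.011   0.004 ]
tumb side [ 0.4706 -0.1627  0.046 ]
jig side [0.4454 0.3293 0.08  ]
```

View pics/crop1.png

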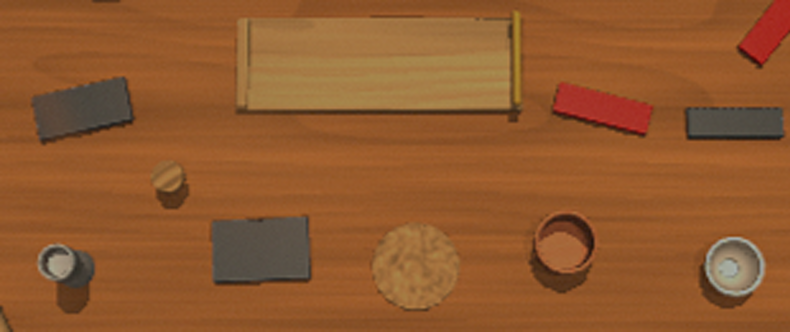

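The crop confirms that the dark piece at crop (735,123) is the narrow coaster, with the red ones beside it. The sizes from the mask match. Next is the tray pose.

```bash
python3 - <<'E'
from h import *
for n,box in(("top",(205,140,335,195)),("side",(270,150,365,250))):
    im=cv2.imread(f"pics/{n}0.png");hsv=cv2.cvtColor(im,cv2.COLOR_BGR2HSV)
    x0,y0,x1,y1=box
    a=hsv[y0:y1,x0:x1]; 
    if n=="top":
        for q in((268,165),(240,175),(315,160),(268,200),(322,165),(268,186)): print(q,hsv[q[1],q[0]])
    m=np.zeros(hsv.shape[:2],np.uint8); m[y0:y1,x0:x1]=((a[...,0]>=13)&(a[...,0]<30)&(a[...,2]>90))*1
    m=cv2.morphologyEx(m,cv2.MORPH_OPEN,np.ones((3,3),np.uint8))
    cs,_=cv2.findContours(m,cv2.RETR_EXTERNAL,cv2.CHAIN_APPROX_NONE);c=max(cs,key=cv2.contourArea)
    print(n,cv2.boundingRect(c),rect(n,c,.012))
    q=cv2.boxPoints(cv2.minAreaRect(c));print(np.round(q,1))
    hsvm=((hsv[...,1]<110)&(hsv[...,2]<95)).astype(np.uint8)
    if n=="top":
        for bx in((195,220,250,260),(125,165,180,200)):
            mm=np.zeros_like(hsvm);mm[bx[1]:bx[3],bx[0]:bx[2]]=hsvm[bx[1]:bx[3],bx[0]:bx[2]]
            c=max(cv2.findContours(mm,0,1)[0],key=cv2.contourArea);print("top dark",rect(n,c,.010))
    cv2.imwrite(f"pics/tray_{n}.png",cv2.resize(np.hstack([im[y0:y1,x0:x1],cv2.merge([m*255]*3)[y0:y1,x0:x1]]),None,fx=3,fy=3))
E
```

```text
(268, 165) [ 19 138 166]
(240, 175) [ 18 140 167]
(315, 160) [ 17 146 166]
(268, 200) [ 13 187 158]
(322, 165) [ 21 185 163]
(268, 186) [ 13 182 147]
top (205, 140, 130, 55) (array([652. ,  27.2]), array([347.8, 148.4]), -89.8)
[[205. 140.]
 [334. 140.]
 [334. 194.]
 [205. 194.]]
top dark (array([461.4, 148.1]), array([97.1, 62.9]), -87.3)
top dark (array([608.6, 339.5]), array([98.9, 47.5]), -76.9)
side (270, 150, 95, 100) (array([684.1,  38.8]), array([386.1, 251.2]), 76.7)
[[270. 150.]
 [364. 150.]
 [364. 249.]
 [270. 249.]]
```

View pics/tray_top.png

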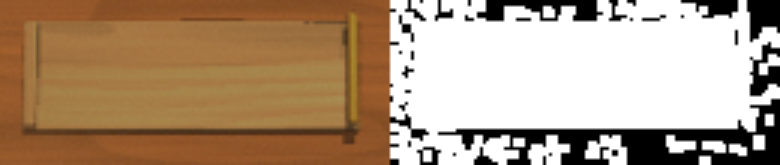

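View pics/tray_side.png

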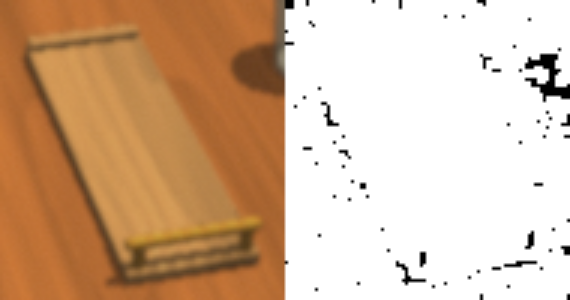

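Tray top pixels: left end at column 213, rail at about column 322, rows 147 to 183. Saturation is the better mask.

```bash
python3 - <<'E'
from h import *
im=cv2.imread("pics/top0.png");hsv=cv2.cvtColor(im,cv2.COLOR_BGR2HSV).astype(int)
# long edges: per-column first/last pixel with low saturation
T=[];B=[]
for u in range(225,312,4):
    s=hsv[140:195,u,1]; r=np.where(s<163)[0]
    T.append(ray("top",(u,140+r.min()-.5),.012)[:2]);B.append(ray("top",(u,140+r.max()+.5),.012)[:2])
for e in(T,B):
    e=np.array(e); print("edge x=%.4f%+.4f*y"%tuple(np.polyfit(e[:,1],e[:,0],1)[::-1]))
for v in range(152,182,6):
    print(v,hsv[v,208:222,1],hsv[v,314:328,1])
for u in(212.5,217.5,319.5,324):print(u,ray("top",(u,165),.012),ray("top",(u,165),.039))
# rail in side: ends of the bar, z at bar axis .034
for q in((313.5,232),(355.5,224.5)):print("railside",ray("side",q,.034))
for q in((279.5,164.5),(315.5,161)):print("lip side outer top",ray("side",q,.020))
E
```

```text
edge x=0.7080-0.0027*y
edge x=0.6066-0.0063*y
152 [181 180 182 184 187 158 151 158 147 148 154 150 149 152] [153 155 157 155 154 148 153 189 183 184 197 183 190 181]
158 [186 181 178 183 182 153 150 151 148 150 155 152 155 151] [156 153 153 152 151 154 155 187 177 186 189 183 186 181]
164 [183 183 179 185 183 157 151 152 147 150 149 149 148 147] [140 142 140 143 142 148 150 184 182 185 178 180 185 188]
170 [182 178 178 179 171 149 152 151 148 144 143 141 141 144] [141 142 144 143 141 149 149 193 186 188 187 187 184 188]
176 [180 180 182 180 165 152 155 151 157 146 148 143 148 146] [152 148 151 150 149 153 154 191 185 189 185 185 186 184]
212.5 [0.65622664 0.17913928 0.012     ] [0.64962428 0.17526424 0.039     ]
217.5 [0.65626753 0.16573152 0.012     ] [0.64966435 0.16212327 0.039     ]
319.5 [ 0.65709995 -0.10724898  0.012     ] [ 0.65048021 -0.10542567  0.039     ]
324 [ 0.65713661 -0.11926868  0.012     ] [ 0.65051614 -0.1172062   0.039     ]
railside [ 0.61552767 -0.11417695  0.034     ]
railside [ 0.70894636 -0.11189127  0.034     ]
lip side outer top [0.61159209 0.16985869 0.02      ]
lip side outer top [0.70493424 0.16432294 0.02      ]
```

Layout: tray centre is about (0.658, 0.029), its length runs along y, and the rail is at the −y end (y≈−0.113). First I move above the wide coaster.

Emit:
step_arm([
  [[1,1,0,0,0,0],[1,1,0,0,0,0],[1,1,0,0,0,0]],
], jaw=0)

```text
clock: 0.4
tool_pos: [0.3137, 0.49, 0.2259]
orientation: [179.9, -0.0, -22.6]
force: [-0.1, 0.5, -0.0]
opening: 0.0876
gripper_force: 0.0
```

Emit:
step_arm([
  [[1,1,0,0,0,0],[1,1,0,0,0,0],[1,1,0,0,0,0]],
])

```text
clock: 0.7
tool_pos: [0.3675, 0.359, 0.2264]
orientation: [180.0, 0.0, -22.6]
force: [0.8, 0.1, 0.8]
opening: 0.0873
gripper_force: 0.0
```

Emit:
step_arm([
  [[1,1,0,0,0,0],[1,1,0,0,0,0],[1,1,0,0,0,0]],
])

```text
clock: 1.0
tool_pos: [0.4213, 0.2283, 0.2266]
orientation: [180.0, 0.0, -22.6]
force: [0.3, -0.4, 0.1]
opening: 0.0878
gripper_force: 0.0
```

Emit:
step_arm([
  [[0.7,0.6,0,0,0,1],[0.7,0.6,0,0,0,1],[0.7,0.6,0,0,0,1],[0.7,0.6,0,0,0,1]],
])

```text
clock: 1.4
tool_pos: [0.4629, 0.1467, 0.2262]
orientation: [180.0, 0.0, -51.8]
force: [0.1, -0.4, 0.2]
opening: 0.0874
gripper_force: 0.0
```

Emit:
step_arm([
  [[0,0,0.8,0,0,1],[0,0,0.8,0,0,1],[0,0,0.8,0,0,1],[0,0,0.8,0,0,1]],
])

```text
clock: 1.8
tool_pos: [0.4619, 0.1477, 0.1451]
orientation: [179.8, -0.1, -80.2]
force: [-0.0, -0.0, 0.6]
opening: 0.0878
gripper_force: 0.0
```

Emit:
step_arm([
  [[0,0,0.3,0,0,0.26],[0,0,0.3,0,0,0.26],[0,0,0.3,0,0,0.26]],
])

```text
clock: 2.1
tool_pos: [0.4624, 0.148, 0.1165]
orientation: [179.9, -0.1, -87.2]
force: [-0.1, 0.1, 0.6]
opening: 0.0879
gripper_force: 0.0
```

```bash
python3 - <<'E'
from h import *
go(.462,.147,.06,-87.3)
p,d=snapshot("side"); cv2.imwrite("pics/s1.png",cv2.resize(p[100:280,100:400,::-1],None,fx=2.5,fy=2.5))
E
```

```text
t [0.009 0.003 0.565] w [ 0.003 -0.003  0.005] at [0.4624 0.148  0.1165] [ 1.799e+02 -1.000e-01 -8.720e+01] 2.1
```

View pics/s1.png

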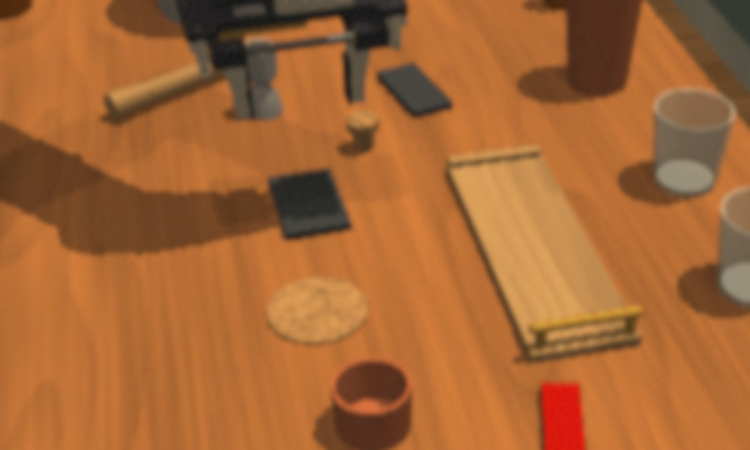

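The gripper hovers directly over the wide coaster's line, with the fingers at about (240,90) and (355,75), and it is clear of the cork. Descend and grasp.

Emit:
step_arm([
  [[0,0,0.5,0,0,0],[0,0,0.9,0,0,0],[0,0,0.9,0,0,0]],
])

```text
clock: 2.45
tool_pos: [0.4604, 0.1467, 0.0236]
orientation: [179.7, -0.2, -87.3]
force: [-0.4, -0.3, 0.3]
opening: 0.0877
gripper_force: 0.0
```

Emit:
step_arm([
  [[0,0,0.1,0,0,0],[0,0,0.2,0,0,0],[0,0,0.22,0,0,0],[0,0,0.22,0,0,0]],
])

```text
clock: 2.85
tool_pos: [0.4631, 0.1487, 0.0052]
orientation: [-179.9, 0.0, -87.3]
force: [0.6, 0.8, 0.1]
opening: 0.0877
gripper_force: 0.0
```

Emit:
step_arm([
  [[0,0,0,0,0,0],[0,0,0,0,0,0],[0,0,0,0,0,0],[0,0,0,0,0,0],[0,0,0,0,0,0],[0,0,0,0,0,0],[0,0,0,0,0,0],[0,0,0,0,0,0]],
], jaw=255)

```text
clock: 3.65
tool_pos: [0.4629, 0.1486, 0.0048]
orientation: [-180.0, 0.0, -87.4]
force: [-1.0, 0.6, 5.4]
opening: 0.0631
gripper_force: 30.0
```

Emit:
step_arm([
  [[0,0,-0.3,0,0,0],[0,0,-0.8,0,0,0],[0,0,-0.8,0,0,0],[0,0,-0.8,0,0,0]],
])

```text
clock: 4.05
tool_pos: [0.463, 0.1488, 0.0854]
orientation: [-179.9, 0.1, -87.4]
force: [-0.2, 0.2, -1.2]
opening: 0.0634
gripper_force: 30.0
```

```bash
python3 - <<'E'
from h import *
go(.658,-.054,.085,-90)
p,d=snapshot("top"); cv2.imwrite("pics/t2.png",cv2.resize(p[120:270,110:340,::-1],None,fx=3,fy=3))
o=get_obs();print(o["opening"],o["force"])
E
```

```text
t [ 2.115 -1.855  0.003] w [-0.004  0.004  0.091] at [0.463  0.1488 0.0854] [-1.799e+02  1.000e-01 -8.740e+01] 4.05
0.06367207976395418 [ 0.17624128 -0.90994357 -2.5129945 ]
```

View pics/t2.png

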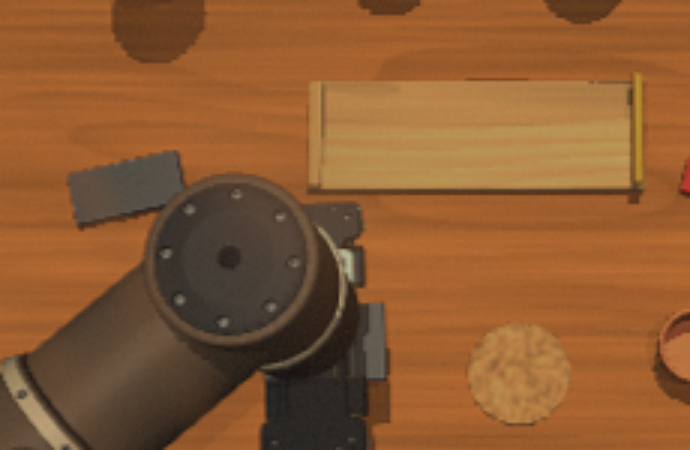

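The coaster is held level and its end shows beside the gripper at about (375,340). Carry it to the tray.

Emit:
step_arm([
  [[0.35,-0.31,0,0,0,0],[0.7,-0.62,0,0,0,0],[0.7,-0.62,0,0,0,0]],
])

```text
clock: 4.4
tool_pos: [0.5295, 0.0781, 0.0825]
orientation: [179.9, -0.1, -87.6]
force: [-1.0, -1.0, -2.5]
opening: 0.0635
gripper_force: 30.0
```

Emit:
step_arm([
  [[0.35,-0.31,0,0,0,0],[0.7,-0.62,0,0,0,0],[0.7,-0.62,0,0,0,0]],
])

```text
clock: 4.7
tool_pos: [0.5948, 0.0109, 0.082]
orientation: [179.9, -0.1, -87.6]
force: [-1.3, -0.6, -2.0]
opening: 0.0631
gripper_force: 30.0
```

Emit:
step_arm([
  [[0.35,-0.31,0,0,0,0.09],[0.7,-0.62,0,0,0,0.09],[0.7,-0.62,0,0,0,0.09],[0.7,-0.62,0,0,0,0.09]],
])

```text
clock: 5.1
tool_pos: [0.6569, -0.0538, 0.0816]
orientation: [179.7, -0.0, -90.1]
force: [-0.8, 0.9, -1.5]
opening: 0.0635
gripper_force: 30.0
```

```bash
python3 - <<'E'
from h import *
go(.658,-.053,.017,-90)
for n,b in(("side",(240,140,400,260)),):
    p,d=snapshot(n); cv2.imwrite("pics/s3.png",cv2.resize(p[b[1]:b[3],b[0]:b[2],::-1],None,fx=4,fy=4,interpolation=cv2.INTER_CUBIC))
E
```

```text
t [-0.008 -0.014  0.646] w [ 0.009 -0.001 -0.003] at [ 0.6569 -0.0538  0.0816] [179.7  -0.  -90.1] 5.1
```

View pics/s3.png

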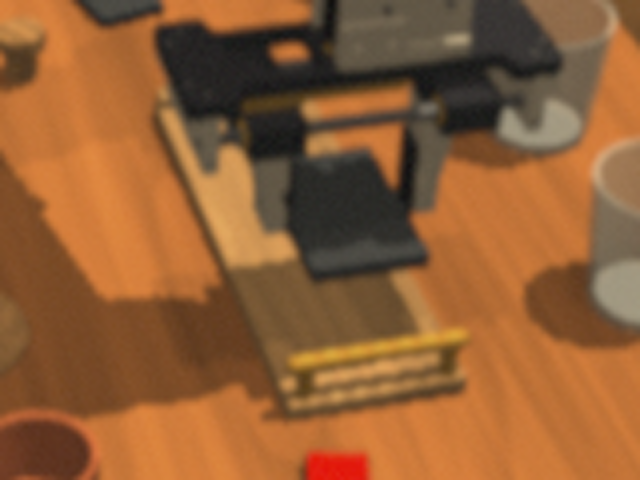

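The coaster is level over the tray at about (355,215) in the crop and in line with it. Lower it.

Emit:
step_arm([
  [[-0.01,-0.01,0.3,0,0,0],[-0.01,-0.01,0.5,0,0,0],[-0.01,-0.01,0.6,0,0,0],[-0.01,-0.01,0.62,0,0,0],[-0.01,-0.01,0.62,0,0,0]],
])

```text
clock: 5.65
tool_pos: [0.6591, -0.0513, 0.0228]
orientation: [180.0, -0.0, -89.9]
force: [0.1, -0.3, -1.1]
opening: 0.0635
gripper_force: 30.0
```

```bash
python3 - <<'E'
from h import *
go(.658,-.053,.017,-90); print(get_obs()["force"])
p,d=snapshot("side"); b=(280,180,380,260); cv2.imwrite("pics/s4.png",cv2.resize(p[b[1]:b[3],b[0]:b[2],::-1],None,fx=6,fy=6,interpolation=cv2.INTER_CUBIC))
E
```

```text
t [0.017 0.011 0.058] w [ 0.    -0.     0.004] at [ 0.6591 -0.0513  0.0228] [180.   -0.  -89.9] 5.65
[ 0.10117911 -0.25794172 -1.07715938]
```

View pics/s4.png

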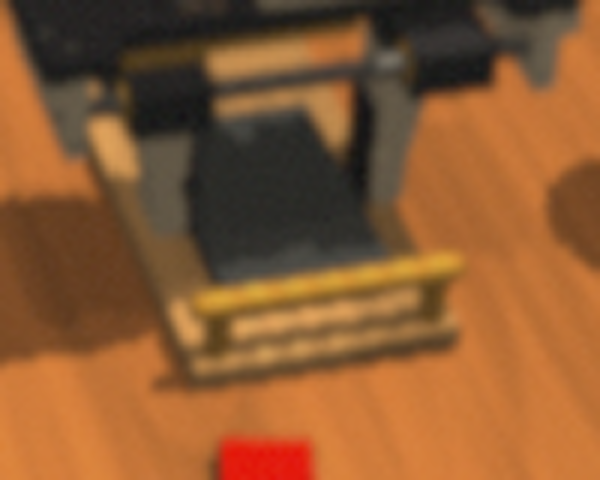

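The coaster is just behind the rail, with its end edge at (300,265), and is nearly down. Lower to contact and release.

Emit:
step_arm([
  [[0.01,0.01,0.03,0,0,0],[0.01,0.01,0.05,0,0,0],[0.01,0.01,0.05,0,0,0],[0.01,0.01,0.05,0,0,0]],
])

```text
clock: 6.1
tool_pos: [0.6582, -0.0529, 0.0177]
orientation: [-180.0, 0.0, -89.9]
force: [0.4, 0.2, -1.9]
opening: 0.0632
gripper_force: 30.0
```

Emit:
step_arm([
  [[0,0,0.01,0,0,0],[0,0,0.01,0,0,0],[0,0,0.01,0,0,0]],
])

```text
clock: 6.4
tool_pos: [0.6584, -0.0528, 0.0169]
orientation: [-180.0, -0.0, -89.9]
force: [-0.6, -0.3, 2.5]
opening: 0.0633
gripper_force: 30.0
```

Emit:
step_arm([
  [[0,0,0,0,0,0],[0,0,0,0,0,0],[0,0,0,0,0,0],[0,0,0,0,0,0],[0,0,0,0,0,0],[0,0,0,0,0,0]],
], jaw=0)

```text
clock: 7.0
tool_pos: [0.6582, -0.0528, 0.0165]
orientation: [180.0, 0.0, -89.9]
force: [0.1, -0.4, -0.1]
opening: 0.0875
gripper_force: 0.0
```

Emit:
step_arm([
  [[0,0,-0.3,0,0,0],[0,0,-0.7,0,0,0],[0,0,-1,0,0,0],[0,0,-1,0,0,0]],
])

```text
clock: 7.4
tool_pos: [0.6612, -0.0526, 0.122]
orientation: [-179.5, 0.0, -89.9]
force: [0.3, -1.1, 0.5]
opening: 0.0877
gripper_force: 0.0
```

Emit:
step_arm([
  [[-0.5,0,0,0,0,0],[-1,0.1,0,0,0,0],[-1,0.1,0,0,0,0]],
])

```text
clock: 7.7
tool_pos: [0.6473, 0.0517, 0.1162]
orientation: [180.0, 0.0, -89.7]
force: [0.1, 0.0, 0.5]
opening: 0.0879
gripper_force: 0.0
```

Emit:
step_arm([
  [[-0.5,0.05,0,0,0,0],[-1,0.1,0,0,0,0],[-1,0.1,0,0,0,0]],
])

```text
clock: 8.0
tool_pos: [0.6376, 0.152, 0.1161]
orientation: [-180.0, 0.0, -89.7]
force: [-0.1, -0.3, 0.0]
opening: 0.0876
gripper_force: 0.0
```

Emit:
step_arm([
  [[-0.5,0.05,0,0,0,0],[-1,0.1,0,0,0,0],[-1,0.1,0,0,0,0]],
])

```text
clock: 8.3
tool_pos: [0.6274, 0.252, 0.1159]
orientation: [-180.0, 0.0, -89.7]
force: [1.7, 0.2, 0.2]
opening: 0.0876
gripper_force: 0.0
```

Emit:
step_arm([
  [[-0.5,0.1,0,0,0,-0.2],[-0.9,0.19,0,0,0,-0.46],[-0.9,0.19,0,0,0,-0.46],[-0.9,0.19,0,0,0,-0.46]],
])

```text
clock: 8.7
tool_pos: [0.6082, 0.3376, 0.1157]
orientation: [179.9, -0.0, -76.7]
force: [0.3, -0.5, -0.1]
opening: 0.0877
gripper_force: 0.0
```

```bash
python3 - <<'E'
from h import *
go(.609,.338,.02,-76.6)
p,d=snapshot("top"); cv2.imwrite("pics/t5.png",cv2.resize(p[120:270,110:340,::-1],None,fx=3,fy=3,interpolation=cv2.INTER_CUBIC))
hsv=cv2.cvtColor(p,cv2.COLOR_RGB2HSV);m=((hsv[...,1]<110)&(hsv[...,2]<95)).astype(np.uint8);k=np.zeros_like(m);k[140:190,255:320]=m[140:190,255:320]
c=max(cv2.findContours(k,0,1)[0],key=cv2.contourArea);print(rect("top",c,.022))
E
```

```text
t [-0.002 -0.01   0.957] w [ 0.002 -0.001 -0.004] at [0.6082 0.3376 0.1157] [179.9  -0.  -76.7] 8.7
(array([686. , -70.9]), array([53.3,  2.7]), -89.8)
```

View pics/t5.png

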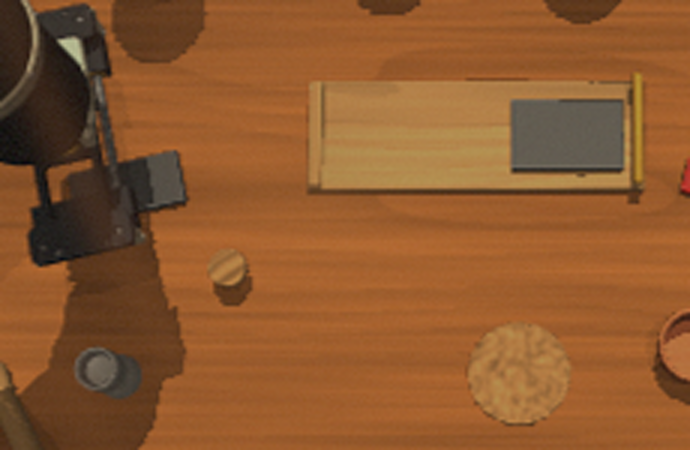

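The wide coaster lies flat at crop (567,135), a few mm short of the rail at (638,130). The gripper is over the middle coaster. Descend and grasp.

Emit:
step_arm([
  [[0,-0.01,0.5,0,0,0],[0,-0.01,0.9,0,0,0],[0,-0.01,0.9,0,0,0],[0,-0.01,0.9,0,0,0]],
])

```text
clock: 9.15
tool_pos: [0.6102, 0.336, 0.0268]
orientation: [179.9, -0.1, -76.8]
force: [1.6, 0.6, 0.8]
opening: 0.0876
gripper_force: 0.0
```

Emit:
step_arm([
  [[0,0,0.1,0,0,0],[0,0,0.2,0,0,0],[0,0,0.2,0,0,0],[0,0,0.2,0,0,0]],
])

```text
clock: 9.55
tool_pos: [0.6098, 0.3374, 0.0069]
orientation: [-180.0, 0.0, -76.8]
force: [-0.1, 0.7, 0.1]
opening: 0.0877
gripper_force: 0.0
```

```bash
python3 - <<'E'
from h import *
o=get_obs();print(o["tool_pos"],o["clock"])
C=lambda u,v:(110+(u+.5)/3-.5,120+(v+.5)/3-.5)
for q,z in(((512,99),.022),((623,171),.022),((311,82),.012),((636,189),.012),((638,130),.039),((309,135),.02),((322,135),.02)):print(q,np.round(ray("top",C(*q),z)*1000,1))
E
```

```text
[0.60982507 0.33743881 0.0069193 ] 9.55
(512, 99) [688.1  -2.5  22. ]
(623, 171) [ 622.9 -100.6   22. ]
(311, 82) [706.1 178.3  12. ]
(636, 189) [ 608.9 -112.6   12. ]
(638, 130) [ 655.9 -112.9   39. ]
(309, 135) [655.2 177.6  20. ]
(322, 135) [655.2 166.   20. ]
```

Emit:
step_arm([
  [[0,0,0.02,0,0,0],[0,0,0.02,0,0,0]],
])

```text
clock: 9.75
tool_pos: [0.6098, 0.3376, 0.0048]
orientation: [-180.0, 0.0, -76.8]
force: [0.5, 0.3, -0.0]
opening: 0.0878
gripper_force: 0.0
```

Emit:
step_arm([
  [[0,0,0,0,0,0],[0,0,0,0,0,0],[0,0,0,0,0,0],[0,0,0,0,0,0],[0,0,0,0,0,0],[0,0,0,0,0,0],[0,0,0,0,0,0],[0,0,0,0,0,0],[0,0,0,0,0,0]],
], jaw=255)

```text
clock: 10.65
tool_pos: [0.6098, 0.3375, 0.0046]
orientation: [-180.0, 0.0, -76.8]
force: [0.3, 0.2, 0.6]
opening: 0.0477
gripper_force: 30.0
```

Emit:
step_arm([
  [[0,0,-0.3,0,0,0],[0,0,-0.8,0,0,0],[0,0,-1,0,0,0],[0,0,-1,0,0,0]],
])

```text
clock: 11.05
tool_pos: [0.6115, 0.3388, 0.109]
orientation: [-179.6, 0.2, -76.7]
force: [-0.2, -0.6, -1.3]
opening: 0.0473
gripper_force: 30.0
```

```bash
python3 - <<'E'
from h import *
go(.660,.014,.105,-90)
for n,bx,z in(("top",(110,140,200,215),.106),("side",(225,80,330,160),.106)):
    p,d=snapshot(n);hsv=cv2.cvtColor(p,cv2.COLOR_RGB2HSV);m=((hsv[...,1]<110)&(hsv[...,2]<95)).astype(np.uint8)
    k=np.zeros_like(m);k[bx[1]:bx[3],bx[0]:bx[2]]=m[bx[1]:bx[3],bx[0]:bx[2]]
    if n=="top": cv2.imwrite("pics/x.png",m*255)
o=get_obs();print(o["opening"],o["force"])
E
```

```text
t [3.273 0.274 0.029] w [-0.012  0.007  0.463] at [0.6115 0.3388 0.109 ] [-179.6    0.2  -76.7] 11.05
0.04727790187012977 [ 0.21983308 -0.77517628 -0.95939333]
```

The middle coaster is held at 47 mm opening. Carry it over and pre-tilt it 8.6° with the rail-side end up.

Emit:
step_arm([
  [[0.5,0.04,0,0,0,0],[1,0.09,0,0,0,0],[1,0.09,0,0,0,0]],
])

```text
clock: 11.45
tool_pos: [0.6226, 0.2323, 0.1024]
orientation: [179.7, -0.1, -77.0]
force: [1.8, 0.3, -1.5]
opening: 0.047
gripper_force: 30.0
```

Emit:
step_arm([
  [[0.5,0.04,0,0,0,0],[1,0.09,0,0,0,0],[1,0.09,0,0,0,0]],
])

```text
clock: 11.75
tool_pos: [0.6368, 0.1332, 0.1026]
orientation: [179.7, -0.1, -77.0]
force: [-0.3, 0.1, -0.6]
opening: 0.0473
gripper_force: 30.0
```

Emit:
step_arm([
  [[0.5,0.04,0,0,0,0],[1,0.09,0,0,0,0],[1,0.09,0,0,0,0]],
])

```text
clock: 12.05
tool_pos: [0.6511, 0.0342, 0.1026]
orientation: [179.8, -0.0, -77.0]
force: [-1.4, 0.9, -1.6]
opening: 0.0473
gripper_force: 30.0
```

Emit:
step_arm([
  [[0.27,0,0,0,0,0.46],[0.27,0,0,0,0,0.46],[0.27,0,0,0,0,0.46]],
])

```text
clock: 12.35
tool_pos: [0.6575, 0.0123, 0.1028]
orientation: [179.8, -0.0, -90.1]
force: [0.4, 0.5, -2.4]
opening: 0.0475
gripper_force: 30.0
```

Emit:
step_arm([
  [[0,0,0.1,0,0.15,0],[0,0,0.3,0,0.3,0],[0,0,0.3,0,0.3,0],[0,0,0.3,0,0.3,0]],
])

```text
clock: 12.75
tool_pos: [0.6574, 0.0139, 0.0733]
orientation: [179.8, -8.6, -89.7]
force: [0.7, -0.3, -1.5]
opening: 0.0477
gripper_force: 30.0
```

```bash
python3 - <<'E'
from h import *
go(.660,.013,.0242,-90,8.6)
p,d=snapshot("side"); b=(250,130,390,250); cv2.imwrite("pics/s6.png",cv2.resize(p[b[1]:b[3],b[0]:b[2],::-1],None,fx=5,fy=5,interpolation=cv2.INTER_CUBIC))
E
```

```text
t [-0.064 -0.028  0.487] w [0.004 0.    0.01 ] at [0.6574 0.0139 0.0733] [179.8  -8.6 -89.7] 12.75
```

View pics/s6.png

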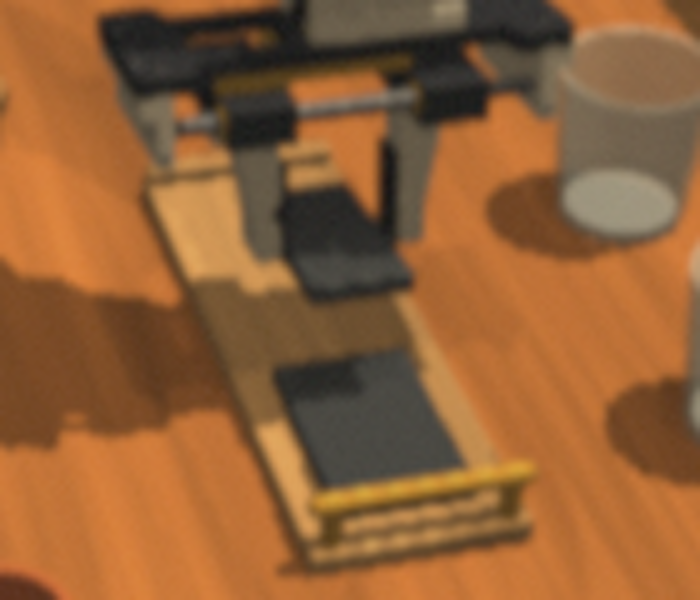

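The middle coaster is tilted with its rail end up, over the tray. The wide one sits at (365,420), clear of the rail. Lower it.

Emit:
step_arm([
  [[-0.03,-0.015,0.2,0,0,0.01],[-0.05,-0.028,0.38,0,0,0.01],[-0.06,-0.028,0.45,0,0,0.01],[-0.06,-0.028,0.45,0,0,0.01],[-0.06,-0.028,0.45,0,0,0.01]],
])

```text
clock: 13.3
tool_pos: [0.6618, 0.012, 0.0302]
orientation: [-179.9, -8.6, -90.2]
force: [1.0, -0.7, -1.2]
opening: 0.0473
gripper_force: 30.0
```

```bash
python3 - <<'E'
from h import *
go(.660,.013,.0242,-90,8.6);print(get_obs()["force"])
E
```

```text
t [-0.018  0.018  0.058] w [-0.003  0.001 -0.008] at [0.6618 0.012  0.0302] [-179.9   -8.6  -90.2] 13.3
[ 0.97589929 -0.73693109 -1.23580602]
```

Emit:
step_arm([
  [[0,0,0.03,0,0,0],[0,0,0.03,0,0,0],[0,0,0.03,0,0,0]],
])

```text
clock: 13.6
tool_pos: [0.6613, 0.0117, 0.0266]
orientation: [-179.9, -8.6, -90.2]
force: [0.4, -0.0, -0.8]
opening: 0.0475
gripper_force: 30.0
```

```bash
python3 - <<'E'
from h import *
go(.660,.013,.0242,-90,8.6);print(get_obs()["force"])
E
```

```text
t [-0.016  0.013  0.022] w [-0.001  0.001 -0.008] at [0.6613 0.0117 0.0266] [-179.9   -8.6  -90.2] 13.6
[ 0.39126569 -0.03326329 -0.79453208]
```

Emit:
step_arm([
  [[-0.01,0.01,0.01,0,0,0],[-0.015,0.01,0.015,0,0,0],[-0.015,0.01,0.015,0,0,0]],
])

```text
clock: 13.9
tool_pos: [0.6601, 0.013, 0.0246]
orientation: [-180.0, -8.6, -90.2]
force: [1.0, -0.1, 0.1]
opening: 0.0475
gripper_force: 30.0
```

Emit:
step_arm([
  [[0,0,0.01,0,0,0],[0,0,0.01,0,0,0],[0,0,0.01,0,0,0]],
])

```text
clock: 14.2
tool_pos: [0.6601, 0.0129, 0.0245]
orientation: [-179.9, -8.6, -90.2]
force: [-2.7, 0.9, 6.9]
opening: 0.0476
gripper_force: 30.0
```

Contact. Release, lift, and go to the narrow coaster.

Emit:
step_arm([
  [[0,0,0,0,0,0],[0,0,0,0,0,0],[0,0,0,0,0,0],[0,0,0,0,0,0],[0,0,0,0,0,0],[0,0,0,0,0,0],[0,0,0,0,0,0],[0,0,0,0,0,0]],
], jaw=0)

```text
clock: 15.0
tool_pos: [0.6601, 0.0128, 0.0235]
orientation: [-180.0, -8.6, -90.2]
force: [0.1, -0.7, -0.1]
opening: 0.088
gripper_force: 0.0
```

Emit:
step_arm([
  [[0,0,-0.2,0,0,0],[0,0,-0.6,0,0,0],[0,0,-0.95,0,0,0],[0,0,-0.95,0,0,0]],
])

```text
clock: 15.4
tool_pos: [0.6635, 0.0284, 0.1232]
orientation: [-179.4, -8.5, -90.2]
force: [-0.4, 1.2, 0.0]
opening: 0.0876
gripper_force: 0.0
```

Emit:
step_arm([
  [[0.5,0.05,0,0,-0.3,0],[0.9,0.1,0,0,-0.3,0],[0.9,0.1,0,0,-0.3,0]],
])

```text
clock: 15.7
tool_pos: [0.6495, -0.0663, 0.1322]
orientation: [-179.8, 0.0, -90.5]
force: [-0.0, 0.3, 0.7]
opening: 0.0874
gripper_force: 0.0
```

Emit:
step_arm([
  [[0.5,0.1,0,0,0,0],[1,0.2,0,0,0,0],[1,0.2,0,0,0,0]],
])

```text
clock: 16.0
tool_pos: [0.6275, -0.1664, 0.1304]
orientation: [180.0, -0.0, -90.5]
force: [0.3, 1.4, -0.7]
opening: 0.0873
gripper_force: 0.0
```

Emit:
step_arm([
  [[0.5,0.1,0,0,0,0],[1,0.2,0,0,0,0],[1,0.2,0,0,0,0]],
])

```text
clock: 16.3
tool_pos: [0.6073, -0.2662, 0.1302]
orientation: [180.0, -0.0, -90.5]
force: [-0.0, 0.9, -0.7]
opening: 0.0875
gripper_force: 0.0
```

Emit:
step_arm([
  [[0.5,0.1,0,0,0,0],[0.8,0.12,0,0,0,0],[0.8,0.12,0,0,0,0],[0.8,0.12,0,0,0,0]],
])

```text
clock: 16.7
tool_pos: [0.5962, -0.3422, 0.1301]
orientation: [180.0, 0.0, -90.3]
force: [0.2, -0.0, 0.1]
opening: 0.0877
gripper_force: 0.0
```

```bash
python3 - <<'E'
from h import *
go(.598,-.343,.0048,-90)
p,d=snapshot("side"); b=(250,130,390,250); cv2.imwrite("pics/s7.png",cv2.resize(p[b[1]:b[3],b[0]:b[2],::-1],None,fx=5,fy=5,interpolation=cv2.INTER_CUBIC))
E
```

```text
t [ 0.008 -0.018  1.253] w [ 0.     0.001 -0.011] at [ 0.5962 -0.3422  0.1301] [180.    0.  -90.3] 16.7
```

View pics/s7.png

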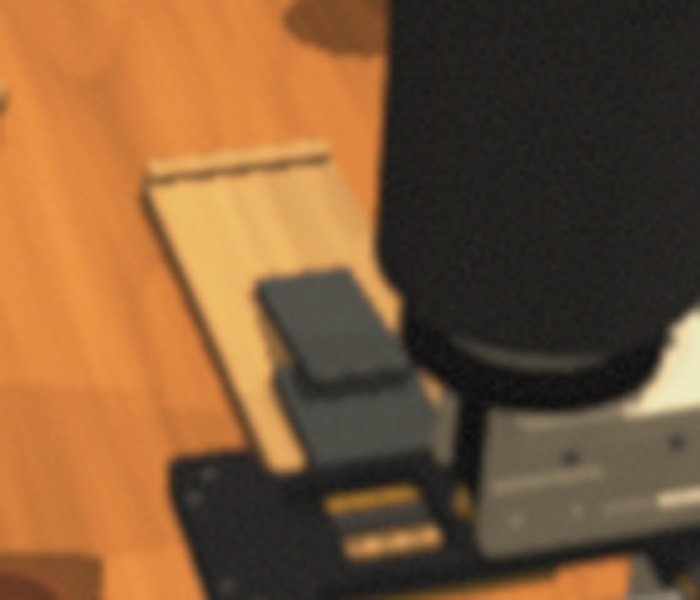

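The middle coaster rests on the wide one at crop (360,380), and its low end is down on the tray at (305,275). Grasp the narrow one.

Emit:
step_arm([
  [[0,-0.018,0.4,0,0,-0.01],[0.008,-0.018,0.8,0,0,-0.01],[0.008,-0.018,1,0,0,-0.01],[0.008,-0.018,1,0,0,-0.01],[0.008,-0.018,1,0,0,-0.01]],
])

```text
clock: 17.25
tool_pos: [0.5992, -0.3418, 0.0314]
orientation: [-180.0, -0.0, -89.8]
force: [0.2, -0.3, 0.2]
opening: 0.0876
gripper_force: 0.0
```

```bash
python3 - <<'E'
from h import *
go(.598,-.343,.0048,-90)
for q in((258,283),(350,268),(315,392),(412,375),(275,372)):
  u=(250+(q[0]+.5)/5-.5,130+(q[1]+.5)/5-.5); print(q,[np.round(ray("side",u,z)*1000,1) for z in(.022,.032)])
E
```

```text
t [0.012 0.013 0.266] w [-0.001 -0.001  0.005] at [ 0.5992 -0.3418  0.0314] [-180.    -0.   -89.8] 17.25
(258, 283) [array([639. ,  64.2,  22. ]), array([635.1,  50.9,  32. ])]
(350, 268) [array([685.2,  65.7,  22. ]), array([680.6,  52.4,  32. ])]
(315, 392) [array([641.5, -22.2,  22. ]), array([637.5, -34.3,  32. ])]
(412, 375) [array([687.8, -20.6,  22. ]), array([683.1, -32.6,  32. ])]
(275, 372) [array([628.1,  -4. ,  22. ]), array([624.2, -16.3,  32. ])]
```

Emit:
step_arm([
  [[0.01,0.01,0.15,0,0,0],[0.012,0.012,0.265,0,0,0],[0.012,0.012,0.265,0,0,0],[0.012,0.012,0.265,0,0,0]],
])

```text
clock: 17.65
tool_pos: [0.5973, -0.3438, 0.0044]
orientation: [-180.0, -0.0, -89.9]
force: [-0.2, -0.1, 0.6]
opening: 0.0876
gripper_force: 0.0
```

Emit:
step_arm([
  [[0,0,0,0,0,0],[0,0,0,0,0,0],[0,0,0,0,0,0],[0,0,0,0,0,0],[0,0,0,0,0,0],[0,0,0,0,0,0],[0,0,0,0,0,0],[0,0,0,0,0,0],[0,0,0,0,0,0],[0,0,0,0,0,0]],
], jaw=255)

```text
clock: 18.65
tool_pos: [0.5974, -0.3438, 0.0043]
orientation: [-180.0, -0.0, -89.9]
force: [0.6, -0.0, -0.7]
opening: 0.0314
gripper_force: 30.0
```

Emit:
step_arm([
  [[0,0,-0.3,0,0,0],[0,0,-0.8,0,0,0],[0,0,-1,0,0,0],[0,0,-1,0,0,0]],
])

```text
clock: 19.05
tool_pos: [0.5995, -0.3446, 0.1089]
orientation: [-179.6, -0.1, -89.9]
force: [-0.4, -1.2, -0.0]
opening: 0.0315
gripper_force: 30.0
```

```bash
python3 - <<'E'
from h import *
go(.660,.0807,.105,-90)
E
```

```text
t [-4.253 -0.611  0.033] w [-0.015 -0.005  0.003] at [ 0.5995 -0.3446  0.1089] [-1.796e+02 -1.000e-01 -8.990e+01] 19.05
```

Emit:
step_arm([
  [[-0.5,-0.08,0,0,0,0],[-1,-0.15,0,0,0,0],[-1,-0.15,0,0,0,0]],
])

```text
clock: 19.35
tool_pos: [0.6123, -0.2391, 0.1035]
orientation: [180.0, 0.1, -89.7]
force: [1.5, -0.7, -1.4]
opening: 0.0313
gripper_force: 30.0
```

Emit:
step_arm([
  [[-0.5,-0.08,0,0,0,0],[-1,-0.15,0,0,0,0],[-1,-0.15,0,0,0,0]],
])

```text
clock: 19.65
tool_pos: [0.6274, -0.1391, 0.1035]
orientation: [-180.0, 0.0, -89.7]
force: [-0.3, -0.4, -0.9]
opening: 0.0311
gripper_force: 30.0
```

Emit:
step_arm([
  [[-0.5,-0.08,0,0,0,0],[-1,-0.15,0,0,0,0],[-1,-0.15,0,0,0,0]],
])

```text
clock: 19.95
tool_pos: [0.6425, -0.0392, 0.1036]
orientation: [-180.0, 0.0, -89.7]
force: [0.5, -0.8, -0.9]
opening: 0.0315
gripper_force: 30.0
```

Emit:
step_arm([
  [[-0.5,-0.08,0,0,0,0],[-1,-0.15,0,0,0,0],[-1,-0.15,0,0,0,0]],
])

```text
clock: 20.25
tool_pos: [0.6574, 0.0608, 0.1034]
orientation: [-180.0, 0.0, -89.7]
force: [-0.1, -1.4, -1.4]
opening: 0.0314
gripper_force: 30.0
```

Emit:
step_arm([
  [[-0.25,0,0.1,0,0.15,0],[-0.25,0,0.3,0,0.3,0],[-0.25,0,0.3,0,0.3,0],[-0.25,0,0.3,0,0.3,0],[-0.25,0,0.3,0,0.3,0]],
])

```text
clock: 20.75
tool_pos: [0.6571, 0.0806, 0.0748]
orientation: [-179.9, -8.5, -90.0]
force: [0.4, -0.5, -0.0]
opening: 0.031
gripper_force: 30.0
```

```bash
python3 - <<'E'
from h import *
go(.660,.0807,.0240,-90,8.6)
p,d=snapshot("side"); b=(250,130,390,250); cv2.imwrite("pics/s8.png",cv2.resize(p[b[1]:b[3],b[0]:b[2],::-1],None,fx=5,fy=5,interpolation=cv2.INTER_CUBIC))
E
```

```text
t [-0.076 -0.028  0.502] w [-0.002  0.003  0.   ] at [0.6571 0.0806 0.0748] [-179.9   -8.5  -90. ] 20.75
```

View pics/s8.png

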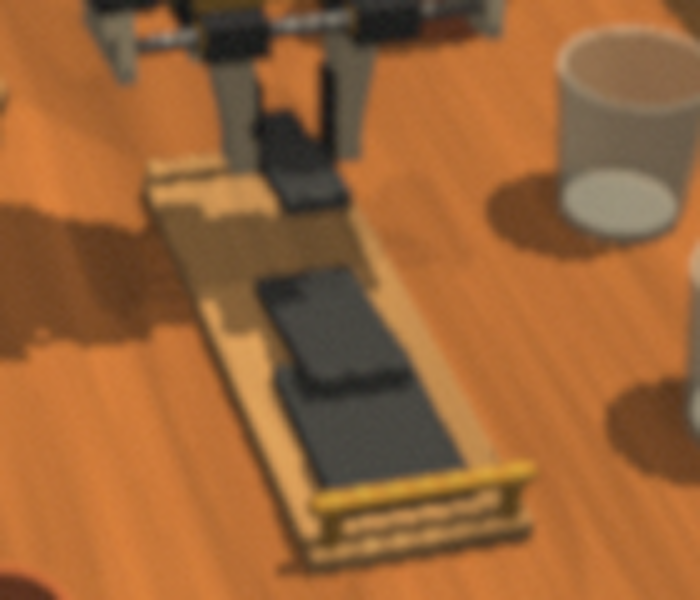

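The narrow coaster is tilted above the tray's far half at (300,160), and the fan below it is straight. Lower it.

Emit:
step_arm([
  [[-0.03,-0.015,0.2,0,0,0],[-0.06,-0.028,0.4,0,0,0],[-0.07,-0.028,0.47,0,0,0],[-0.07,-0.028,0.47,0,0,0],[-0.07,-0.028,0.47,0,0,0],[-0.07,-0.028,0.47,0,0,0]],
])

```text
clock: 21.4
tool_pos: [0.6605, 0.0813, 0.0282]
orientation: [-179.8, -8.5, -90.0]
force: [0.6, -0.5, -0.6]
opening: 0.0317
gripper_force: 30.0
```

Emit:
step_arm([
  [[0,0,0,0,0,0],[0,0,0,0,0,0]],
])

```text
clock: 21.6
tool_pos: [0.6599, 0.0814, 0.0275]
orientation: [-179.9, -8.6, -89.9]
force: [0.2, -0.2, -0.6]
opening: 0.0316
gripper_force: 30.0
```

```bash
python3 - <<'E'
from h import *
go(.660,.0807,.0240,-90,8.6)
E
```

```text
t [ 0.001 -0.001  0.036] w [-0.003  0.001  0.002] at [0.6599 0.0814 0.0275] [-179.9   -8.6  -89.9] 21.6
```

Emit:
step_arm([
  [[0,0,0.02,0,0,0],[0,0,0.03,0,0,0],[0,0,0.03,0,0,0]],
])

```text
clock: 21.9
tool_pos: [0.6597, 0.0809, 0.0242]
orientation: [-179.9, -8.6, -89.9]
force: [-1.3, 1.3, 3.0]
opening: 0.0315
gripper_force: 30.0
```

Emit:
step_arm([
  [[0,0,0.01,0,0,0],[0,0,0.01,0,0,0],[0,0,0.01,0,0,0]],
])

```text
clock: 22.2
tool_pos: [0.6598, 0.0809, 0.0241]
orientation: [-179.9, -8.6, -89.9]
force: [-4.4, 2.5, 8.7]
opening: 0.0313
gripper_force: 30.0
```

Contact. Release, lift and go above the tumbler, the only copper cup, at (341,236).

Emit:
step_arm([
  [[0,0,0,0,0,0],[0,0,0,0,0,0],[0,0,0,0,0,0],[0,0,0,0,0,0],[0,0,0,0,0,0],[0,0,0,0,0,0],[0,0,0,0,0,0],[0,0,0,0,0,0],[0,0,0,0,0,0]],
], jaw=0)

```text
clock: 23.1
tool_pos: [0.6597, 0.0806, 0.0229]
orientation: [-180.0, -8.6, -89.9]
force: [-0.4, -0.3, 0.0]
opening: 0.0873
gripper_force: 0.0
```

Emit:
step_arm([
  [[0,0,-0.2,0,0,0],[0,0,-0.6,0,0,0],[0,0,-0.95,0,0,0],[0,0,-0.95,0,0,0]],
])

```text
clock: 23.5
tool_pos: [0.6628, 0.0965, 0.1227]
orientation: [-179.5, -8.4, -89.9]
force: [0.8, 0.4, 0.4]
opening: 0.088
gripper_force: 0.0
```

Emit:
step_arm([
  [[0.5,0.4,0,0,-0.3,0],[0.9,0.7,0,0,-0.3,0],[0.9,0.7,0,0,-0.3,0]],
])

```text
clock: 23.8
tool_pos: [0.587, 0.0026, 0.1309]
orientation: [-180.0, 0.0, -90.1]
force: [0.3, -0.3, 0.7]
opening: 0.0879
gripper_force: 0.0
```

Emit:
step_arm([
  [[0.5,0.4,0,0,0,0],[0.9,0.7,0,0,0,0],[0.9,0.7,0,0,0,0]],
])

```text
clock: 24.1
tool_pos: [0.5164, -0.0869, 0.13]
orientation: [180.0, -0.0, -90.1]
force: [0.4, -0.1, -0.1]
opening: 0.088
gripper_force: 0.0
```

Emit:
step_arm([
  [[0.5,0.4,0,0,0,0],[0.75,0.55,0,0,0,0],[0.75,0.55,0,0,0,0],[0.75,0.55,0,0,0,0]],
])

```text
clock: 24.5
tool_pos: [0.4648, -0.1601, 0.1304]
orientation: [-179.9, -0.0, -90.0]
force: [0.2, -0.1, -0.4]
opening: 0.0874
gripper_force: 0.0
```

```bash
python3 - <<'E'
from h import *
go(.467,-.1605,.02,-90)
p,d=snapshot("side"); b=(200,130,360,280); cv2.imwrite("pics/s9.png",cv2.resize(p[b[1]:b[3],b[0]:b[2],::-1],None,fx=4,fy=4,interpolation=cv2.INTER_CUBIC))
E
```

```text
t [ 0.004 -0.021  1.104] w [-0.003 -0.    -0.001] at [ 0.4648 -0.1601  0.1304] [-179.9   -0.   -90. ] 24.5
```

View pics/s9.png

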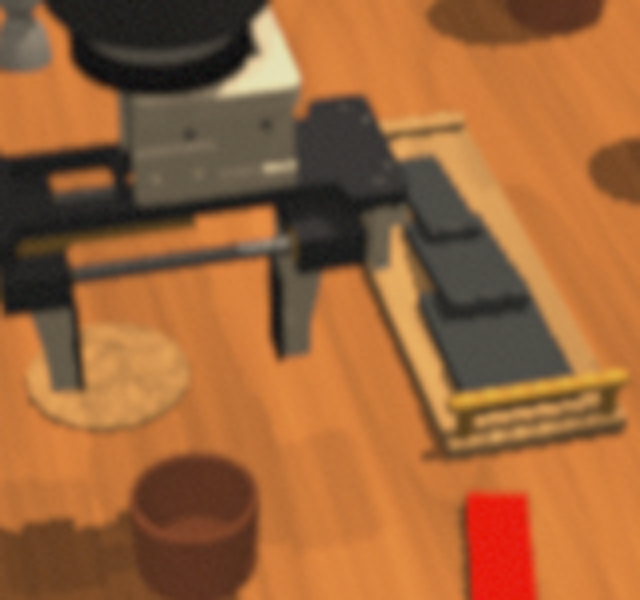

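The fan lies straight, with three overlaps stepping from the rail. The tumbler rim is at crop (195,498). Descend on it.

Emit:
step_arm([
  [[0.01,-0.03,0.4,0,0,0],[0.015,-0.04,0.7,0,0,0],[0.015,-0.04,0.8,0,0,0],[0.015,-0.04,0.8,0,0,0],[0.015,-0.04,0.8,0,0,0]],
])

```text
clock: 25.05
tool_pos: [0.47, -0.1605, 0.0509]
orientation: [-179.9, -0.0, -89.9]
force: [1.0, 0.3, 0.3]
opening: 0.0875
gripper_force: 0.0
```

Emit:
step_arm([
  [[0,0,0.15,0,0,0],[0,0,0.3,0,0,0],[0,0,0.35,0,0,0],[0,0,0.35,0,0,0]],
])

```text
clock: 25.45
tool_pos: [0.4694, -0.1608, 0.0157]
orientation: [-179.9, -0.0, -89.9]
force: [-0.2, 0.6, -0.0]
opening: 0.088
gripper_force: 0.0
```

Emit:
step_arm([
  [[0,0,0,0,0,0],[0,0,0,0,0,0],[0,0,0,0,0,0],[0,0,0,0,0,0],[0,0,0,0,0,0],[0,0,0,0,0,0],[0,0,0,0,0,0]],
], jaw=255)

```text
clock: 26.15
tool_pos: [0.4692, -0.1609, 0.0156]
orientation: [-179.9, -0.0, -89.9]
force: [-1.1, 1.3, 6.3]
opening: 0.0626
gripper_force: 30.0
```

The tumbler is gripped at 62.6 mm. Lift it and carry it to the mat at about (0.449, −0.012).

Emit:
step_arm([
  [[0,0,-0.2,0,0,0],[0,0,-0.5,0,0,0],[0,0,-0.5,0,0,0]],
])

```text
clock: 26.45
tool_pos: [0.4712, -0.161, 0.0682]
orientation: [-179.6, -0.0, -89.9]
force: [1.0, 0.9, -1.2]
opening: 0.0628
gripper_force: 30.0
```

Emit:
step_arm([
  [[-0.4,0.05,0,0,0,0],[-0.75,0.1,0,0,0,0],[-0.75,0.1,0,0,0,0]],
])

```text
clock: 26.75
tool_pos: [0.4581, -0.0836, 0.0649]
orientation: [-180.0, 0.0, -89.8]
force: [0.2, -0.5, -0.7]
opening: 0.0627
gripper_force: 30.0
```

Emit:
step_arm([
  [[-0.4,0.05,0,0,0,0],[-0.75,0.1,0,0,0,0],[-0.75,0.1,0,0,0,0],[-0.75,0.1,0,0,0,0],[-0.75,0.1,0,0,0,0]],
])

```text
clock: 27.25
tool_pos: [0.4486, -0.0115, 0.0648]
orientation: [-180.0, -0.0, -90.0]
force: [-0.4, -0.7, -0.9]
opening: 0.063
gripper_force: 30.0
```

```bash
python3 - <<'E'
from h import *
go(.449,-.0115,.0196,-90); print(get_obs()["force"])
print(ray("top",(282.6,243.9),.004),ray("side",(226.6,223.6),.004))
E
```

```text
t [ 0.    -0.004  0.452] w [-0.    -0.     0.002] at [ 0.4486 -0.0115  0.0648] [-180.   -0.  -90.] 27.25
[-0.41000408 -0.65635273 -0.85351609]
[ 0.4464526  -0.00950371  0.004     ] [ 0.44810229 -0.00947913  0.004     ]
```

Emit:
step_arm([
  [[-0.01,0,0.2,0,0,0],[-0.01,0,0.35,0,0,0],[-0.01,0,0.43,0,0,0],[-0.01,0,0.43,0,0,0],[-0.01,0,0.43,0,0,0]],
])

```text
clock: 27.75
tool_pos: [0.449, -0.0104, 0.0223]
orientation: [-180.0, -0.0, -90.0]
force: [0.4, -0.4, -1.1]
opening: 0.0624
gripper_force: 30.0
```

Emit:
step_arm([
  [[0,0,0.01,0,0,0],[0,0,0.015,0,0,0],[0,0,0.015,0,0,0]],
])

```text
clock: 28.05
tool_pos: [0.449, -0.0098, 0.021]
orientation: [-179.9, 0.0, -89.9]
force: [0.1, -0.1, -1.2]
opening: 0.0629
gripper_force: 30.0
```

Emit:
step_arm([
  [[0,0,0.01,0,0,0],[0,0,0.01,0,0,0],[0,0,0.01,0,0,0]],
])

```text
clock: 28.35
tool_pos: [0.4488, -0.0099, 0.0197]
orientation: [-180.0, 0.0, -89.9]
force: [-1.0, 0.7, -1.7]
opening: 0.0625
gripper_force: 30.0
```

Emit:
step_arm([
  [[0,0,0.008,0,0,0],[0,0,0.008,0,0,0],[0,0,0.008,0,0,0]],
])

```text
clock: 28.65
tool_pos: [0.4489, -0.0099, 0.0196]
orientation: [-179.9, -0.0, -89.9]
force: [-4.8, 1.1, 11.5]
opening: 0.0627
gripper_force: 30.0
```

Emit:
step_arm([
  [[0,0,0,0,0,0],[0,0,0,0,0,0],[0,0,0,0,0,0],[0,0,0,0,0,0],[0,0,0,0,0,0],[0,0,0,0,0,0]],
], jaw=0)

```text
clock: 29.25
tool_pos: [0.4488, -0.01, 0.0188]
orientation: [-180.0, -0.0, -89.9]
force: [-0.3, 0.0, 0.2]
opening: 0.0879
gripper_force: 0.0
```

Emit:
step_arm([
  [[0,0,-0.2,0,0,0],[0,0,-0.6,0,0,0],[0,0,-1,0,0,0],[0,0,-1,0,0,0]],
])

```text
clock: 29.65
tool_pos: [0.452, -0.009, 0.1238]
orientation: [-179.5, 0.1, -89.9]
force: [0.3, -0.9, 0.0]
opening: 0.0877
gripper_force: 0.0
```

Emit:
step_arm([
  [[0,0,-0.2,0,0,0],[0,0,-0.3,0,0,0],[0,0,-0.3,0,0,0]],
])

```text
clock: 29.95
tool_pos: [0.4495, -0.0097, 0.1499]
orientation: [-179.8, 0.0, -89.9]
force: [0.8, -0.4, -0.1]
opening: 0.0879
gripper_force: 0.0
```

```bash
python3 - <<'E'
from h import *
go(.445,.331,.15,-90)
# jigger top rim blob in initial images
for n,b,z in(("top",(130,228,165,262),.08),("side",(190,110,220,150),.08)):
    im=cv2.imread(f"pics/{n}0.png");hsv=cv2.cvtColor(im,cv2.COLOR_BGR2HSV)
    m=np.zeros(hsv.shape[:2],np.uint8);m[b[1]:b[3],b[0]:b[2]]=(hsv[b[1]:b[3],b[0]:b[2],1]<100)
    print(n);print("\n".join("%d "%(v)+"".join(".#"[x] for x in m[v,b[0]:b[2]]) for v in range(b[1],b[3])))
E
```

```text
t [-3.407e+00  4.100e-02  2.000e-03] w [-0.006  0.002  0.002] at [ 0.4495 -0.0097  0.1499] [-179.8    0.   -89.9] 29.95
top
228 ...................................
229 ...................................
230 ...................................
231 ...................................
232 ...................................
233 ...................................
234 ...................................
235 ...................................
236 .........#######...................
237 .......###########.................
238 .......##############..............
239 ......##################...........
240 .....####################..........
241 .....#####################.........
242 .....#####################.........
243 .....######################........
244 .....######################........
245 .....######################........
246 ......#####################........
247 .......####################........
248 ........##################.........
249 .........#################.........
250 .............############..........
251 ................########...........
252 ............
[... 1088 characters left out ...]

130 ..........#########...........
131 ...........#######............
132 ............######............
133 ............######............
134 ............######............
135 ............#######...........
136 ...........#########..........
137 ...........##########.........
138 ..........###########.........
139 ..........############........
140 ..........############........
141 ..........############........
142 ..........############........
143 .........#############........
144 .........#############........
145 .........#############........
146 ..........##########..........
147 ..............................
148 ..............................
149 ..............................
```

```bash
python3 - <<'E'
from h import *
for n,q,z in(("top",(142,243),.08),("top",(149.2,245),.004),("side",(203.3,119.5),.08),("side",(205,142.3),.004)):print(n,np.round(ray(n,q,z),4))
E
```

```text
top [0.4403 0.3388 0.08  ]
top [0.442  0.3405 0.004 ]
side [0.4446 0.338  0.08  ]
side [0.4436 0.3489 0.004 ]
```

Emit:
step_arm([
  [[-0.5,0,0,0,0,0],[-1,0.02,0,0,0,0],[-1,0.02,0,0,0,0]],
])

```text
clock: 30.25
tool_pos: [0.4468, 0.0941, 0.1481]
orientation: [-179.9, 0.0, -89.7]
force: [-0.7, 0.5, 0.6]
opening: 0.0876
gripper_force: 0.0
```

Emit:
step_arm([
  [[-0.5,0,0,0,0,0],[-1,0.02,0,0,0,0],[-1,0.02,0,0,0,0]],
])

```text
clock: 30.55
tool_pos: [0.4447, 0.1944, 0.1479]
orientation: [-179.9, 0.0, -89.7]
force: [0.0, -0.9, -0.7]
opening: 0.088
gripper_force: 0.0
```

Emit:
step_arm([
  [[-0.5,0,0,0,0,0],[-1,0.01,0,0,0,0],[-1,0.01,0,0,0,0]],
])

```text
clock: 30.85
tool_pos: [0.4437, 0.2944, 0.1476]
orientation: [-179.9, -0.0, -89.7]
force: [-0.7, -1.0, -0.0]
opening: 0.0875
gripper_force: 0.0
```

Emit:
step_arm([
  [[-0.3,0,0,0,0,0],[-0.48,0,0,0,0,0],[-0.48,0,0,0,0,0],[-0.48,0,0,0,0,0]],
])

```text
clock: 31.25
tool_pos: [0.443, 0.3375, 0.148]
orientation: [180.0, -0.1, -89.9]
force: [-0.3, -1.0, -1.2]
opening: 0.0877
gripper_force: 0.0
```

```bash
python3 - <<'E'
from h import *
go(.444,.338,.045,-90)
# tumbler / mat now, top view
p,d=snapshot("top");hsv=cv2.cvtColor(p,cv2.COLOR_RGB2HSV)
cv2.imwrite("pics/t10.png",cv2.resize(p[130:275,190:340,::-1],None,fx=4,fy=4,interpolation=cv2.INTER_CUBIC))
p,d=snapshot("side");cv2.imwrite("pics/s10.png",p[:,:,::-1])
E
```

```text
t [-0.006 -0.01   1.03 ] w [ 0.001 -0.003  0.003] at [0.443  0.3375 0.148 ] [ 1.80e+02 -1.00e-01 -8.99e+01] 31.25
```

Emit:
step_arm([
  [[0,-0.01,0.4,0,0,0],[0,-0.01,0.75,0,0,0],[0,-0.01,0.97,0,0,0],[0,-0.01,0.97,0,0,0],[0,-0.01,0.97,0,0,0]],
])

```text
clock: 31.85
tool_pos: [0.4447, 0.3376, 0.0523]
orientation: [-180.0, -0.0, -90.0]
force: [-0.3, 0.2, 0.9]
opening: 0.0877
gripper_force: 0.0
```

Emit:
step_arm([
  [[0,0,0,0,0,0],[0,0,0,0,0,0],[0,0,0,0,0,0],[0,0,0,0,0,0],[0,0,0,0,0,0],[0,0,0,0,0,0],[0,0,0,0,0,0],[0,0,0,0,0,0],[0,0,0,0,0,0],[0,0,0,0,0,0]],
], jaw=255)

```text
clock: 32.85
tool_pos: [0.4443, 0.338, 0.0517]
orientation: [-180.0, -0.0, -89.9]
force: [-0.7, -0.3, -1.3]
opening: 0.0351
gripper_force: 29.9
```

Emit:
step_arm([
  [[0,0,-0.3,0,0,0],[0,0,-0.8,0,0,0],[0,0,-0.8,0,0,0],[0,0,-0.8,0,0,0]],
])

```text
clock: 33.25
tool_pos: [0.4447, 0.3387, 0.1331]
orientation: [-179.9, 0.1, -89.9]
force: [-0.2, -0.6, -1.8]
opening: 0.0352
gripper_force: 29.9
```

```bash
python3 - <<'E'
from h import *
go(.449,-.010,.135,-90)
o=get_obs();print(o["opening"],o["force"])
for n in("top","side"):
    p,d=snapshot(n);cv2.imwrite(f"pics/{n}11.png",p[:,:,::-1])
    if n=="side":
        hsv=cv2.cvtColor(p,cv2.COLOR_RGB2HSV);m=(hsv[...,1]<100)
        print("\n".join("%d "%v+"".join(".#"[int(x)] for x in m[v,185:230]) for v in range(85,150)))
E
```

```text
t [ 3.487 -0.04  -0.028] w [-0.004  0.005  0.002] at [0.4447 0.3387 0.1331] [-1.799e+02  1.000e-01 -8.990e+01] 33.25
0.03517351918427237 [-0.19632734 -0.55523745 -1.8183744 ]
85 ##############################...............
86 ##############################...............
87 ##############################...............
88 ##############################...............
89 ##############################...............
90 #############################................
91 #############################................
92 #############################................
93 #############################................
94 #############################................
95 #############################................
96 #############################................
97 #############################................
98 #############################................
99 #############################................
100 ###########################..................
101 #########################....................
102 #########################....................
103 ########################............
[... 1609 characters left out ...]

136 .............................................
137 .............................................
138 .............................................
139 .............................................
140 .............................................
141 .............................................
142 .............................................
143 .............................................
144 .............................................
145 .............................................
146 .............................................
147 .............................................
148 .............................................
149 .............................................
```

The jigger is held upright. Check its offset in the grip and the tumbler's position numerically.

```bash
python3 - <<'E'
from h import *
for r in(115.5,116.5,117):print("jig foot",np.round(ray("side",(203.3,r),.083),4))
for f,n in(("side0","side"),("side11","side"),("top0","top"),("top11","top")):
    h=cv2.cvtColor(cv2.imread(f"pics/{f}.png"),cv2.COLOR_BGR2HSV).astype(int)
    b={"side0":(225,235,275,285),"side11":(200,195,255,245),"top0":(322,215,362,258),"top11":(262,222,305,265)}[f]
    a=h[b[1]:b[3],b[0]:b[2]]; m=((a[...,0]<=8)|(a[...,0]>=172))&(a[...,1]>110)
    print(f,b);print("\n".join("%d "%(b[1]+i)+"".join(".#"[int(x)] for x in r) for i,r in enumerate(m)))
E
```

```text
jig foot [0.4468 0.3546 0.083 ]
jig foot [0.4462 0.349  0.083 ]
jig foot [0.4459 0.3462 0.083 ]
side0 (225, 235, 275, 285)
235 ..................................................
236 ..................................................
237 ..................................................
238 ..................................................
239 ..................................................
240 ..................................................
241 ..................................................
242 ..................................................
243 ..................................................
244 ..................................................
245 ..................................................
246 ..................................................
247 ..................................................
248 ..........................#.......................
249 ..............................#...................
250 ......................#...........................
251 ...................................#..............
252 ................................#.....
[... 8152 characters left out ...]
............................
251 ...........................................
252 ...........................................
253 ...........................................
254 ...........................................
255 ...........................................
256 ...........................................
257 ...........................................
258 ...........................................
259 ...........................................
260 ...........................................
261 ...........................................
262 ...........................................
263 ...........................................
264 ...........................................
```

```bash
cat >> h.py <<'E'
def cloud(n,d):
    c=calibration(n);R=cv2.Rodrigues(np.array(c["rvec"]))[0];t=np.array(c["tvec"]).ravel()
    v,u=np.mgrid[:d.shape[0],:d.shape[1]];K=np.array(c["mtx"])
    P=np.stack([(u-K[0,2])/K[0,0]*d,(v-K[1,2])/K[1,1]*d,d],-1)[d>0]
    return (P-t)@R
E
python3 - <<'E'
from h import *
from scipy.optimize import least_squares
def circ(P,r,c0): return least_squares(lambda c:np.hypot(*(P[:,:2]-c).T)-r,c0,loss="soft_l1",f_scale=.002).x
def sel(P,c,r,z0,z1): return P[(np.hypot(*(P[:,:2]-c).T)<r)&(P[:,2]>z0)&(P[:,2]<z1)]
ds,dt=snapshot("side")[1],snapshot("top")[1]
for n,d,d0 in(("side",ds,np.load("side0.npy")),("top",dt,np.load("top0.npy"))):
    P,P0=cloud(n,d),cloud(n,d0)
    for nm,Q,c,r,z0,z1,rad in(("tumb0",P0,(.469,-.161),.04,.040,.052,.030),("tumb",P,(.449,-.011),.04,.044,.056,.030),("jig0",P0,(.444,.338),.035,.055,.085,.018),("jigfoot0",P0,(.444,.338),.035,.003,.012,.0195),("jigfoot",P,(.444,.338),.035,.084,.095,.0195)):
        s=sel(Q,c,r,z0,z1)
        if len(s)>5:print(n,nm,len(s),np.round(circ(s,rad,c),4))
E
```

```text
side tumb0 284 [ 0.4693 -0.1598]
side tumb 238 [ 0.4496 -0.009 ]
side jig0 190 [0.4446 0.3423]
side jigfoot0 88 [0.4453 0.342 ]
side jigfoot 61 [0.4446 0.3435]
top tumb0 107 [ 0.4679 -0.1589]
top tumb 114 [ 0.4481 -0.0085]
top jig0 186 [0.4412 0.3379]
top jigfoot0 39 [0.4427 0.342 ]
top jigfoot 24 [0.442  0.3428]
```

Jigger sits +4 mm in y relative to the TCP, and the tumbler is centred at (0.449, −0.009). So the TCP target is (0.449, −0.013).

Emit:
step_arm([
  [[0.4,0,0,0,0,0],[0.8,-0.01,0,0,0,0],[1,-0.01,0,0,0,0]],
])

```text
clock: 33.75
tool_pos: [0.4443, 0.2351, 0.1305]
orientation: [179.9, -0.1, -90.0]
force: [0.1, -0.8, -1.0]
opening: 0.0353
gripper_force: 29.9
```

Emit:
step_arm([
  [[0.5,0,0,0,0,0],[1,-0.01,0,0,0,0],[1,-0.01,0,0,0,0]],
])

```text
clock: 34.05
tool_pos: [0.4448, 0.1332, 0.1309]
orientation: [179.9, -0.1, -90.2]
force: [1.2, 0.4, -1.2]
opening: 0.035
gripper_force: 29.9
```

Emit:
step_arm([
  [[0.4,0,0,0,0,0],[0.8,-0.01,0,0,0,0],[1,-0.01,0,0,0,0],[1,-0.01,0,0,0,0]],
])

```text
clock: 34.45
tool_pos: [0.447, 0.036, 0.1312]
orientation: [180.0, -0.0, -90.1]
force: [1.4, 0.9, -1.6]
opening: 0.0349
gripper_force: 29.9
```

Emit:
step_arm([
  [[0.3,0,0,0,0,0],[0.5,-0.01,0,0,0,0],[0.5,-0.01,0,0,0,0],[0.5,-0.01,0,0,0,0],[0.5,-0.01,0,0,0,0]],
])

```text
clock: 34.95
tool_pos: [0.4489, -0.0113, 0.1316]
orientation: [-180.0, -0.0, -89.9]
force: [-1.1, 0.5, -0.5]
opening: 0.035
gripper_force: 29.9
```

```bash
python3 - <<'E'
from h import *
from scipy.optimize import least_squares
def circ(P,r,c0): return least_squares(lambda c:np.hypot(*(P[:,:2]-c).T)-r,c0,loss="soft_l1",f_scale=.002).x
go(.449,-.013,.0605,-90)
p,d=snapshot("side");P=cloud("side",d)
for c,z0,z1,r in(((.449,-.009),.036,.050,.0305),((.449,-.009),.082,.092,.0195)):
    s=P[(np.hypot(*(P[:,:2]-c).T)<.04)&(P[:,2]>z0)&(P[:,2]<z1)];print(len(s),circ(s,r,c).round(4))
cv2.imwrite("pics/s12.png",cv2.resize(p[110:270,170:290,::-1],None,fx=4,fy=4))
E
```

```text
t [ 0.017 -0.001  0.711] w [-0.001 -0.     0.003] at [ 0.4489 -0.0113  0.1316] [-180.    -0.   -89.9] 34.95
275 [ 0.4494 -0.0092]
78 [ 0.4487 -0.0053]
```

Emit:
step_arm([
  [[0.03,0,0.15,0,0,0],[0.03,0,0.25,0,0,0],[0.03,0,0.4,0,0,0],[0.03,0,0.55,0,0,0],[0.03,0,0.66,0,0,0],[0.03,0,0.66,0,0,0],[0.03,0,0.66,0,0,0]],
])

```text
clock: 35.7
tool_pos: [0.4488, -0.0147, 0.0658]
orientation: [-180.0, -0.0, -89.9]
force: [0.7, 0.0, -1.4]
opening: 0.0354
gripper_force: 29.9
```

Emit:
step_arm([
  [[0,0,0.02,0,0,0],[0,0,0.03,0,0,0],[0,0,0.03,0,0,0]],
])

```text
clock: 36.0
tool_pos: [0.4489, -0.0149, 0.0631]
orientation: [-179.9, 0.0, -89.9]
force: [-0.3, -0.6, -1.2]
opening: 0.0351
gripper_force: 29.9
```

Emit:
step_arm([
  [[0,0,0.01,0,0,0],[0,0,0.01,0,0,0],[0,0,0.01,0,0,0]],
])

```text
clock: 36.3
tool_pos: [0.4488, -0.0149, 0.0619]
orientation: [-179.9, 0.0, -89.9]
force: [-0.8, -0.5, -1.4]
opening: 0.0351
gripper_force: 29.9
```

Emit:
step_arm([
  [[0,0,0.01,0,0,0],[0,0,0.01,0,0,0],[0,0,0.01,0,0,0]],
])

```text
clock: 36.6
tool_pos: [0.4487, -0.015, 0.0608]
orientation: [-180.0, -0.0, -89.9]
force: [0.4, -0.7, -2.1]
opening: 0.0353
gripper_force: 29.9
```

Emit:
step_arm([
  [[0,0,0.005,0,0,0],[0,0,0.005,0,0,0],[0,0,0.005,0,0,0]],
])

```text
clock: 36.9
tool_pos: [0.4488, -0.015, 0.0606]
orientation: [-179.9, -0.0, -89.9]
force: [-2.3, -0.1, 5.3]
opening: 0.0352
gripper_force: 30.0
```

Contact on the tumbler floor. Release slowly, rise straight up, and look.

Emit:
step_arm([
  [[0,0,0,0,0,0],[0,0,0,0,0,0],[0,0,0,0,0,0],[0,0,0,0,0,0],[0,0,0,0,0,0],[0,0,0,0,0,0],[0,0,0,0,0,0],[0,0,0,0,0,0],[0,0,0,0,0,0]],
], jaw=0)

```text
clock: 37.8
tool_pos: [0.4487, -0.0149, 0.0603]
orientation: [-180.0, 0.0, -89.9]
force: [-0.8, -1.0, 0.2]
opening: 0.0875
gripper_force: 0.0
```

Emit:
step_arm([
  [[0,0,-0.2,0,0,0],[0,0,-0.6,0,0,0],[0,0,-1,0,0,0],[0,0,-1,0,0,0]],
])

```text
clock: 38.2
tool_pos: [0.4519, -0.0142, 0.1655]
orientation: [-179.5, 0.1, -89.9]
force: [0.9, -0.7, -0.3]
opening: 0.0876
gripper_force: 0.0
```

Emit:
step_arm([
  [[-0.4,0,0,0,0,0],[-0.8,0,-0.2,0,0,0],[-1,0,-0.2,0,0,0],[-1,0,-0.2,0,0,0]],
])

```text
clock: 38.6
tool_pos: [0.449, 0.0873, 0.1807]
orientation: [-179.9, 0.1, -89.8]
force: [0.1, -0.1, -0.4]
opening: 0.0876
gripper_force: 0.0
```

Emit:
step_arm([
  [[-0.4,0,0,0,0,0],[-0.8,0,0,0,0,0],[-1,0,0,0,0,0],[-1,0,0,0,0,0]],
])

```text
clock: 39.0
tool_pos: [0.4485, 0.1867, 0.1798]
orientation: [-180.0, -0.0, -89.8]
force: [0.8, -0.7, -1.0]
opening: 0.0875
gripper_force: 0.0
```

```bash
python3 - <<'E'
from h import *
a=snapshot("side")[0][120:320,190:390,::-1];b=snapshot("top")[0][130:270,200:340,::-1]
f=lambda i:cv2.resize(i,(400,400),interpolation=cv2.INTER_CUBIC)
cv2.imwrite("pics/end.png",np.hstack([f(a),f(b)]))
o=get_obs();print(o["clock"],o["tool_pos"])
E
```

```text
39.1 [0.44806192 0.1847558  0.17975124]
```

View pics/end.png

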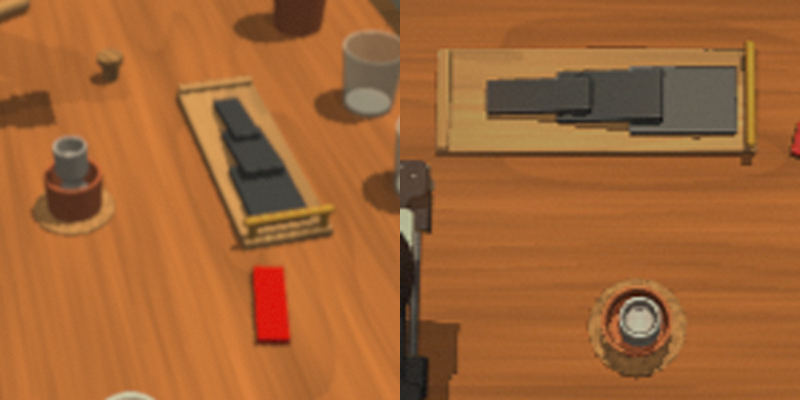

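The picture shows the fan straight along the tray, with overlaps of about 0.30 and 0.33 of a length, and the wide coaster just short of the rail. The tumbler is centred on the mat at (637,325) and the jigger stands upright in it. I'm handing in.

```bash
python3 -c "
from plant import *
print(close_job())"
```

```text
the job is handed in; nothing more can be done
None
```

The job is handed in at about 39 s of the 118 s allowed: the three coasters are shingled from the rail, the tumbler stands on the cork mat with the jigger upright inside it, and the arm never went near the salt bowl; the wide coaster ended about 7 mm from the rail and about 2 mm off the centre line.

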